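Nest the sieve cups and set the shaker clamp

TASK

Build up the sieve set on the shaker: stand the middle-sized steel cup upright in the large fixed one, let it go, then stand the smallest cup in the middle one. Then turn the clamp's thumbscrew clockwise until it seats, and back it off a quarter turn so that the set can rattle. Finish while still holding the thumbscrew firmly between the fingers at that setting, with the cups still nested and free of the gripper, and leave everything else on the table where it stands.

Things in the scene. Friction and masses are not known exactly. Their poses are not given: they have to be found in the camera images.
- shaker: sieve shaker, a grey base fixed to the table. Origin on the table under the axis of the receiver (the largest cup, fixed to it), z up. The clamp's post and brass thumbscrew stand at x 0, y -100 mm in this frame; its strap, 24 mm wide, top at most 78 mm above the table, runs along y to the receiver's flange. A drive housing 42 mm high stands at x 40 to 95, y -130 to -20 mm
- receiver_floor (a point): centre of the receiver's inner floor, 18 mm above the table; axes as the shaker's. The receiver is an open steel cup, inner diameter 70 mm, outer 76 mm, with a flange 94 mm across at its rim, 55 mm above the table
- cup_middle: middle-sized cup: loose, steel, round, straight wall 2.5 mm thick, outer diameter 58 mm, height 66 mm, floor 4 mm thick, foot rounded in by 4 mm; 0.1 to 0.2 kg; stands upright on the table. Origin at the centre of its underside, z up. Nested in the receiver it stands 29 mm above that rim
- cup_small: smallest cup: loose, steel, round, straight wall 2.5 mm thick, outer diameter 40 mm, height 88 mm, floor 4 mm thick, foot rounded in by 4 mm; 0.07 to 0.14 kg; stands upright on the table. It and the middle cup may change places. Origin at the centre of its underside, z up. Nested, it stands 26 mm above the middle cup's rim
- thumbscrew (a joint): angle of the brass thumbscrew, rad; grows as it is tightened (clockwise from above). 2.6 is seated: a hard stop, the strap's toe on the receiver's flange; 0 is the loose stop. It starts between 0.5 and 1.3, turns about its vertical axis against 0.05 N m of friction, stays where it is left, and sinks 1 mm per rad
- wing (a point): middle of the thumbscrew's brass wing, on the screw's axis, about 97 mm above the table: the height to grip. The wing is an upright flat bar 42 mm long (this point's x), 11 mm thick (its y) and 26 mm tall, 13 mm below to 13 mm above this point; pinch it across its thickness
- plug_a: bystander, loose, to be left alone: a turned brass plug, 24 mm across and 58 mm tall, standing nearest the robot. Origin at the centre of its underside
- plug_b: bystander, loose, to be left alone: a turned brass plug, 24 mm across and 58 mm tall, standing beyond the work. Origin at the centre of its underside
- bushing: bystander, loose, to be left alone: a dark steel bushing, 26 mm across and 22 mm tall, between the shaker and the cups. Origin at the centre of its underside
- driver: bystander, loose, to be left alone: a screwdriver lying on the table to the right. Origin at the driver's underside, under its length
- bearing_race: bystander, loose, to be left alone: a steel bearing ring, 48 mm across and 14 mm tall, left of the cups. Origin at the centre of its underside
- oil_can: bystander, loose, to be left alone: a steel can, 50 mm across and 100 mm tall, far right. Origin at the centre of its underside

How it is judged (in metres and radians):
On the way, in this order (a step that is already met when the one before it is completed fails the run):
1. the middle cup stands upright on the receiver's floor, let go (horizontal distance between cup_middle and receiver_floor below 0.009 m and z of cup_middle in the frame of receiver_floor below 0.004 m and angle between cup_middle's own z axis and vertical below 0.1 rad and contact force between the fingers and cup_middle below 0.2 N), for 0.2 s.
2. the smallest cup stands upright on the middle cup's floor, let go, the middle cup still in the receiver (horizontal distance between cup_middle and receiver_floor below 0.009 m and z of cup_middle in the frame of receiver_floor below 0.004 m and angle between cup_middle's own z axis and vertical below 0.1 rad and horizontal distance between cup_small and cup_middle below 0.009 m and z of cup_small in the frame of cup_middle between 0 and 0.008 m and angle between cup_small's own z axis and vertical below 0.12 rad and contact force between the fingers and cup_small below 0.2 N), for 0.2 s.
3. the thumbscrew is seated (within 0.08 rad of its stop) (horizontal distance between cup_middle and receiver_floor below 0.009 m and z of cup_middle in the frame of receiver_floor below 0.004 m and angle between cup_middle's own z axis and vertical below 0.1 rad and horizontal distance between cup_small and cup_middle below 0.009 m and z of cup_small in the frame of cup_middle between 0 and 0.008 m and angle between cup_small's own z axis and vertical below 0.12 rad and value of joint thumbscrew above 2.52 rad), for 0.1 s.
4. the thumbscrew is backed off a quarter turn (within 0.26 rad) (horizontal distance between cup_middle and receiver_floor below 0.009 m and z of cup_middle in the frame of receiver_floor below 0.004 m and angle between cup_middle's own z axis and vertical below 0.1 rad and horizontal distance between cup_small and cup_middle below 0.009 m and z of cup_small in the frame of cup_middle between 0 and 0.008 m and angle between cup_small's own z axis and vertical below 0.12 rad and value of joint thumbscrew between 0.7692 and 1.2892 rad), for 0.2 s.
At the end, for the whole second after the job is handed in: Middle cup in the receiver, smallest in the middle one (9 mm of axis, 4 mm of floor, upright), neither touched by the fingers; thumbscrew at rest 1.57 rad (within 0.26) looser than seated, fingers gripping it (over 4 N, TCP within 35 mm of the wing middle); bystanders within 30 mm (all of step 4 and contact force between the fingers and cup_middle below 0.2 N and contact force between the fingers and cup_small below 0.2 N and velocity of joint thumbscrew between -0.1 and 0.1 rad/s and contact force between the fingers and thumbscrew above 4 N and distance between the grasp point and wing below 0.035 m); the arm keeps its last pose, push and grip.
It fails at once if a bystander is moved more than 30 mm (distance of any of plug_a, plug_b, bushing, driver, bearing_race, oil_can from where it was at the start of the episode above 0.03 m).
It also fails if it takes over 72 s, if anything falls off the work surface, if the arm or the gripper's body presses on something with over 40 N, if the wrist force passes 120 N, or if a joint passes its speed limit or range.

ROBOT

A 6-joint arm with a two-finger parallel gripper is mounted at the origin on the work surface. World frame = base frame: x ahead of the robot, y to its left, z up, the work surface at z = 0. Lengths are in m, angles in degrees, forces in N, time in s.
With the tool pointing down it reaches from about 0.325 to 0.9 m from the base axis. Payload 6.1 kg.
Tool frame: the origin (TCP) lies between the finger pads, 19 mm behind the fingertips; this is the grasp point; z points along the fingers, y is the line along which they close (so a half turn about z gives the same grasp; the last joint's range is limited). The gripper opens to 87 mm and grips with 3 to 60 N. Pads are 19 mm wide; open, the fingers measure 117 mm over their backs; the gripper's body (75 mm by 190 mm) begins 51 mm behind the grasp point.
Start: joints at [-77.126, 12.628, 87.462, -0, 79.91, -7.225], TCP at [0.215, -0.587, 0.241] pointing down, gripper open.
Joint ranges: [-170.65, 170.65], [-52.31, 119.04], [5.05, 147.46], [-71.25, 251.25], [11.57, 151.72], [-153.62, 153.62]. Speed limits (degrees/s): [147.25, 147.25, 172.46, 180, 180, 180].

INTERFACE

Orientations are given as [roll, pitch, yaw] about the fixed x, y, z axes, in that order (R = Rz(yaw) Ry(pitch) Rx(roll)).
In Python, from plant import read_state, vision, bot, models gives the robot as it stands. The module is installed in compiled form; this text tells all that it offers.
- The arm moves only by the tool play_rows, never from a script. Its argument "motion" is a list of rows, each a list of 3 entries, a list of its own where there are three numbers: the shift along the tool's x, y, z in m, then the turn, a rotation vector about the tool's x, y, z in rad, then the finger opening in m, from 0 to 0.087. A call has exactly 10 rows; each row is the pose to reach, as a shift and turn from the pose commanded when the call began, along the tool's axes at that moment; what a row does not reach only later rows make up. A row lasts 1/12 s, in which the tool goes at most 41.7 mm and 7.16 degrees, less where a joint would pass 70% of its speed; a pose out of reach is approached as far as the arm can. A call with a gripper value outside its range is refused whole. The fingers move at their own pace and stop on an object; the grip force is fixed at half the most. Time passes only in rows, so rows that repeat a pose let the fingers close, or fill a call up. It gives the time, the measured TCP pose, the force, the opening and the grip force at its end, in the units of the state.
- read_state(): the state, without advancing time (a new reading comes with each control period).
- vision.camera(name): name is "side" or "top" or "wrist"; returns a dict with "color" (400x640x3 uint8, red, green, blue), "fx", "fy", "cx", "cy" (pixels), "R" (3x3) and "t" (3): a world point X has camera coordinates R X + t; the wrist camera has in their place "mount" (4x4, takes a point from camera to tool coordinates, whose origin is the TCP and whose axes are the flange's). Camera axes: x right, y down, z forward; pixel columns grow to the right and rows downward; lengths in m; the calibration is good to about 2 mm. The wrist camera is an equidistant fisheye: a pixel r from the principal point sees the ray r / f radians off the axis. A picture is of the moment at which its call begins: read the wrist's pose just before it. There is no depth.
- bot.finish_job(): hands the job in; it is judged then, once.
Trained networks look in a picture, given as the dict that the camera call returned (one of the last four; its "shot" number tells which), for a name from the list of things; names that differ only in an ending like _2 or _b are one class to them, and where a whole thing is asked for, a point or a joint stands for the part that bears it (a point fixed in the world has none). Each returns a list of dicts, best first, with "confidence" (0 to 1); they miss things now and then, are a little off and sometimes report something else, mostly with a low value. They report only what shows in the picture. A call takes as long as a camera call.
- models.recognise(picture, label): "centre" ([column, row] as shares, 0 to 1, of the picture: columns of its width, rows of its height, amid what is visible of it).
- models.regions_of(picture, label): "pixels" (400x640 bool, what is visible of it) and "centre" ([column, row] as shares, 0 to 1, of the picture: columns of its width, rows of its height, amid what is visible of it).
The state is a dict: "time": time; "joint_positions": joint angles; "qd": joint speeds; "joint_efforts": joint torques, N m; "eef_pos": TCP position; "ee_rot": TCP orientation; "ft_force": force on the tool from outside, world axes, zero at the start; "torque": the same for the moment, N m; "grip_width": finger opening in m; "grasp_force": force on a finger pad.
Only numpy, scipy, OpenCV 4.12 (cv2) and the standard library are available. Lean on these libraries where they do the work, as an engineer would, in place of code of your own. Each camera call takes 0.05 s, during which the arm holds its last target. There are 200 camera calls.

## Working session

There is one attempt and no reset: what is moved stays moved. The work goes in short steps, Python scripts to look and compute and a tool call to move; the robot and the scene stay as the last step left them, time stands still between calls to the robot, and variables do not carry over. Pictures are saved under pics/ and viewed, at most 10 in all, crops included, and the job is handed in when it is done.

Besides the shell and the picture viewer there is one more tool, called as name([rows], argument=value, ...), one row to a line, values as JSON. play_rows: Moves the arm, as the interface text tells. Its arguments: {"type":"object","properties":{"motion":{"type":"array"}},"required":["motion"]}

```bash
mkdir -p pics
cat > h.py <<'E'
import numpy as np, cv2
from scipy.spatial.transform import Rotation as Ro
from plant import read_state, vision, bot, models
def ray(c,px):
    x=(px[0]-c['cx'])/c['fx'];y=(px[1]-c['cy'])/c['fy']
    R=np.array(c['R']);return -R.T@np.array(c['t']),R.T@np.array([x,y,1.])
def atz(c,px,z):
    o,d=ray(c,px);return o+d*(z-o[2])/d[2]
def proj(c,X):
    q=np.array(c['R'])@np.array(X)+np.array(c['t']);return np.array([c['fx']*q[0]/q[2]+c['cx'],c['fy']*q[1]/q[2]+c['cy']])
def save(c,n): cv2.imwrite('pics/'+n,np.ascontiguousarray(c['color'][:,:,::-1]))
E
python3 - <<'E'
from h import *
s=read_state();print(s)
for n in ['top','side']:
    c=vision.camera(n);save(c,n+'0.png')
    print(n,'cam at',-np.array(c['R']).T@np.array(c['t']),c['fx'],np.array(c['R']).round(3).tolist())
    for l in ['shaker','cup_middle','cup_small','thumbscrew','wing','plug_a','bushing','driver','bearing_race','oil_can']:
        for r in models.regions_of(c,l)[:2]:
            p=np.array(r['centre'])*[640,400]
            print(n,l,round(r['confidence'],2),p.round(1),r['pixels'].sum(),atz(c,p,0.03).round(3))
E
```

```text
{'time': 0.0, 'joint_positions': array([-7.71263572e+01,  1.26740995e+01,  8.75249503e+01, -1.46902486e-03,
        7.99091722e+01, -7.22543825e+00]), 'qd': array([-0.02218025, -0.0391208 ,  0.03448283, -0.03798406,  0.03438162,
       -0.03890962]), 'joint_efforts': array([-3.72629816e-03, -4.94620621e+01, -3.87381005e+01,  6.98558358e-02,
        5.68379543e-02, -1.45172858e-04]), 'eef_pos': array([ 0.21463359, -0.5863811 ,  0.24015708]), 'ee_rot': array([-1.79892455e+02, -1.21771575e-02,  2.00993284e+01]), 'ft_force': array([ 0.1997674 ,  0.52121105, -0.36918078]), 'torque': array([0.01995278, 0.01667387, 0.0233507 ]), 'grasp_force': 0.0, 'grip_width': 0.08674272322137512}
top cam at [ 0.42323092 -0.01010297  1.25260109] 497.1504377827359 [[0.004, -1.0, 0.006], [-0.993, -0.005, -0.12], [0.12, -0.005, -0.993]]
top shaker 0.91 [391.4 218.1] 3617 [ 0.528 -0.208  0.03 ]
top cup_middle 0.9 [240.7 179.9] 512 [0.621 0.166 0.03 ]
top cup_small 0.54 [233.1 240.1] 272 [0.472 0.181 0.03 ]
top thumbscrew 0.7 [229.2 238.8] 304 [0.475 0.191 0.03 ]
top thumbscrew 0.45 [408.  229.3] 122 [ 0.5   -
[... 492 characters left out ...]
 0.03 ]
side cup_middle 0.78 [249.6 272.6] 1135 [0.622 0.161 0.03 ]
side cup_small 0.63 [320.4 284.1] 902 [0.481 0.163 0.03 ]
side thumbscrew 0.67 [343.8 142.3] 97 [ 0.496 -0.34   0.03 ]
side wing 0.62 [337.  146.2] 124 [ 0.512 -0.318  0.03 ]
side plug_a 0.74 [380.6 254.6] 300 [0.372 0.061 0.03 ]
side plug_a 0.55 [223.4 217.1] 240 [0.721 0.013 0.03 ]
side bushing 0.69 [296.5 250.3] 157 [0.543 0.083 0.03 ]
side bushing 0.6 [380.9 142.5] 355 [ 0.398 -0.36   0.03 ]
side driver 0.83 [381.6 141.7] 357 [ 0.397 -0.364  0.03 ]
side bearing_race 0.85 [259.7 347.7] 402 [0.561 0.323 0.03 ]
side oil_can 0.86 [262.9 143.6] 749 [ 0.707 -0.29   0.03 ]
side oil_can 0.26 [378.  253.5] 292 [0.377 0.059 0.03 ]
```

Run:
```python
import cv2,numpy as np
a=cv2.imread('pics/top0.png');b=cv2.imread('pics/side0.png')
A=cv2.resize(a[110:310,150:510],None,fx=2.2,fy=2.2,interpolation=cv2.INTER_CUBIC)
cv2.imwrite('pics/topc.png',A)
B=cv2.resize(b[100:380,180:440],None,fx=2.1,fy=2.1,interpolation=cv2.INTER_CUBIC)
cv2.imwrite('pics/sidec.png',B)
```

```text
(no output)
```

View pics/topc.png

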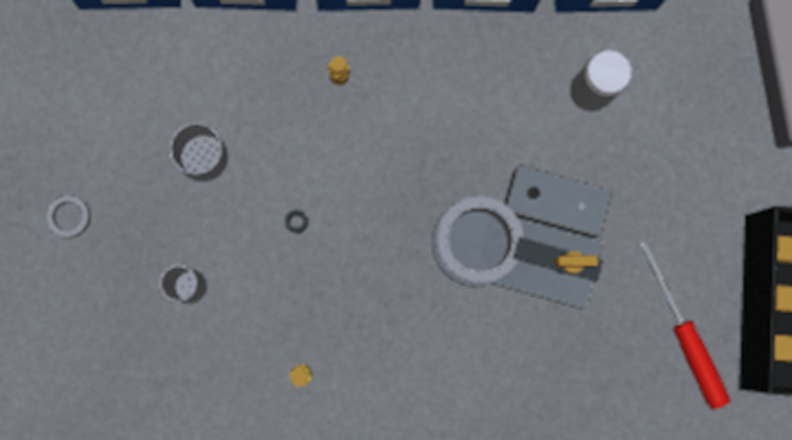

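View pics/sidec.png

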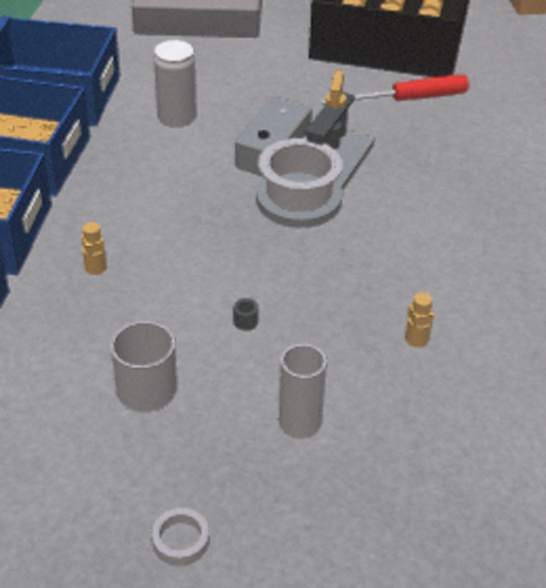

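The top crop shows the receiver rim at about px (368,219) and the wing at (413,229). The middle-cup rim is at (240,179) and the small cup's at (233,239). The side view agrees, and all items are standing. Next I'll refine by fitting silhouettes.

```bash
cat >> h.py <<'E'
from scipy.optimize import minimize
th=np.linspace(0,2*np.pi,60)
def circ(x,y,z,r): return np.stack([x+r*np.cos(th),y+r*np.sin(th),z+0*th],1)
def hullmask(c,P,S=4):
    q=np.array([proj(c,p) for p in P])
    m=np.zeros((400*S,640*S),np.uint8);h=cv2.convexHull((q*S+S/2).astype(np.int32));cv2.fillConvexPoly(m,h,1)
    return cv2.resize(m.astype(np.float32),(640,400),interpolation=cv2.INTER_AREA)
def fitcup(views,x0,r,h,z0=0):
    def f(p):
        P=np.r_[circ(p[0],p[1],z0+.0,r-.003),circ(p[0],p[1],z0+.004,r),circ(p[0],p[1],z0+h,r)]
        return sum(np.abs(hullmask(c,P)-m).sum()/m.sum() for c,m in views)
    o=minimize(f,x0,method='Nelder-Mead',options=dict(xatol=2e-4,fatol=1e-4,initial_simplex=np.array(x0)+np.array([[0,0],[.01,0],[0,.01]])))
    return o.x,o.fun
E
python3 - <<'E'
from h import *
T=vision.camera('top');S=vision.camera('side')
for l,x0,r,h in [('cup_middle',(.615,.16),.029,.066),('cup_small',(.475,.165),.02,.088)]:
    v=[]
    for c in (T,S):
        q=[k for k in models.regions_of(c,l)]
        if q: v.append((c,q[0]['pixels'].astype(np.float32)))
    print(l,fitcup(v,x0,r,h),[fitcup([w],x0,r,h) for w in v])
R=atz(T,(367.7,219.1),.055);W=atz(T,(412.7,228.6),.110)
Rs=atz(S,(180+300/2.1,100+164/2.1),.055)
print(R,Rs,W,np.degrees(np.arctan2(*(W-R)[[1,0]])),np.linalg.norm((W-R)[:2]))
c1=atz(T,(240.5,179.1),.066);c2=atz(T,(233.2,239.5),.088);print(c1,c2)
# wing ends in top
print(atz(T,(150+558/2.2,110+261/2.2),.11),atz(T,(150+598/2.2,110+261/2.2),.11))
E
```

```text
cup_middle (array([0.62153257, 0.16813015]), np.float64(0.12039163708686829)) [(array([0.62148575, 0.16748717]), np.float64(0.05665887892246246)), (array([0.62124395, 0.16952465]), np.float64(0.05261145159602165))]
cup_small (array([0.47260037, 0.18157385]), np.float64(0.22062179446220398)) [(array([0.47389219, 0.18028042]), np.float64(0.1372767835855484)), (array([0.47238983, 0.18224679]), np.float64(0.05086883530020714))]
[ 0.52285784 -0.14635895  0.055     ] [ 0.52344631 -0.13903745  0.055     ] [ 0.496854   -0.24355484  0.11      ] -104.97814924725742 0.10061431971928676
[0.61731571 0.16138577 0.066     ] [0.47083543 0.17208112 0.088     ]
[ 0.49667218 -0.2226695   0.11      ] [ 0.49686896 -0.26456694  0.11      ]
```

```bash
cat >> h.py <<'E'
def rel(x,y,z,yaw):
    s=read_state();R0=Ro.from_euler('xyz',s['ee_rot'],degrees=True)
    R1=Ro.from_euler('xyz',[180,0,yaw],degrees=True)
    print('shift',R0.inv().apply(np.array([x,y,z])-s['eef_pos']).round(4).tolist(),'rot',(R0.inv()*R1).as_rotvec().round(4).tolist(),'t',s['time'])
def wpix(c,s,X):
    R=Ro.from_euler('xyz',s['ee_rot'],degrees=True).as_matrix();p=R.T@(np.array(X)-s['eef_pos'])
    q=np.linalg.inv(np.array(c['mount']))@np.r_[p,1];a=np.arctan2(np.hypot(q[0],q[1]),q[2]);u=q[:2]/(np.hypot(q[0],q[1])+1e-12)
    return np.array([c['cx'],c['cy']])+a*np.array([c['fx'],c['fy']])*u
def watz(c,s,px,z):
    d=np.array([(px[0]-c['cx'])/c['fx'],(px[1]-c['cy'])/c['fy']]);a=np.hypot(*d);v=np.r_[d/(a+1e-12)*np.sin(a),np.cos(a)]
    M=np.array(c['mount']);R=Ro.from_euler('xyz',s['ee_rot'],degrees=True).as_matrix()
    o=R@M[:3,3]+s['eef_pos'];w=R@M[:3,:3]@v;return o+w*(z-o[2])/w[2]
E
python3 - <<'E'
from h import *
rel(.62,.165,.2,75)
rel(.52,-.145,.3,75)
c=vision.camera('wrist');print(np.array(c['mount']).round(4).tolist(),c['fx'])
E
```

```text
shift [0.6389, -0.5669, 0.0412] rot [-0.0, 0.0, -0.9582] t 1.4
shift [0.4385, -0.3101, -0.0588] rot [-0.0, 0.0, -0.9582] t 1.4
[[0.0004, -0.9618, -0.2737, 0.0756], [1.0, 0.0002, 0.0009, 0.002], [-0.0008, -0.2737, 0.9618, -0.1436], [0.0, 0.0, 0.0, 1.0]] 309.70691628693146
```

play_rows([
  [[0.033, -0.023, -0.004], [0, 0, -0.096], 0.087],
  [[0.066, -0.047, -0.009], [0, 0, -0.19], 0.087],
  [[0.099, -0.07, -0.013], [0, 0, -0.29], 0.087],
  [[0.132, -0.093, -0.018], [0, 0, -0.38], 0.087],
  [[0.165, -0.117, -0.022], [0, 0, -0.48], 0.087],
  [[0.198, -0.14, -0.027], [0, 0, -0.575], 0.087],
  [[0.231, -0.163, -0.03], [0, 0, -0.67], 0.087],
  [[0.264, -0.187, -0.035], [0, 0, -0.77], 0.087],
  [[0.297, -0.21, -0.04], [0, 0, -0.86], 0.087],
  [[0.33, -0.233, -0.044], [0, 0, -0.958], 0.087],
])

```text
time: 2.28
eef_pos: [0.4454, -0.253, 0.286]
ee_rot: [179.9, 0.0, 75.2]
ft_force: [0.8, 0.1, 0.6]
grip_width: 0.0872
grasp_force: 0.0
```

Run:
```python
from h import *
rel(.49,-.17,.3,75)
```

```text
shift [0.0916, 0.022, -0.014] rot [0.0011, 0.0004, 0.0041] t 2.2833
```

Run:
```python
from h import *
s=read_state();c=vision.camera('wrist');save(c,'w1.png')
for X in [(.5229,-.1464,.055),(.4969,-.2436,.11)]: print(wpix(c,s,X))
for l in ['shaker','thumbscrew']:
    for r in models.regions_of(c,l)[:2]: print(l,r['confidence'],np.array(r['centre'])*[640,400],r['pixels'].sum())
```

```text
[359.38126675  71.57219109]
[364.27332406 161.03858456]
shaker 0.86 [367.488 115.52 ] 12495
thumbscrew 0.85 [363.968 159.68 ] 584
thumbscrew 0.18 [368.32 117.4 ] 12735
```

View pics/w1.png

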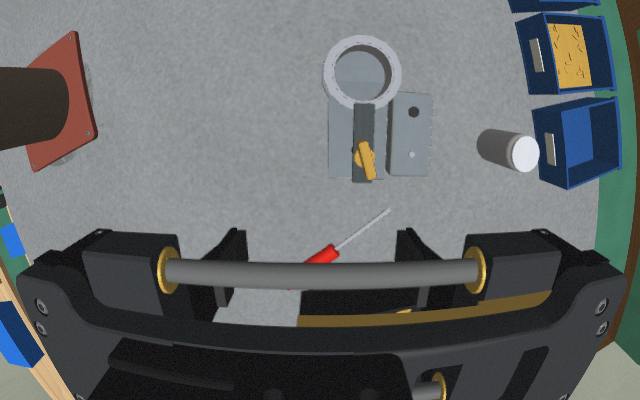

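The wrist view shows the receiver flange spanning px x 324–401, y 36–109, with the wing at (366,160). The shaker's axes line up with the tool.

Run:
```python
from h import *
s=read_state();c=vision.camera('wrist')
g=cv2.cvtColor(c['color'],cv2.COLOR_RGB2GRAY).astype(float)
# flange ring: maximise mean brightness on annulus .0385-.0465 against outside/inside rings
def ring(p,r):
    q=np.array([wpix(c,s,X) for X in circ(p[0],p[1],.055,r)]);return cv2.remap(g.astype(np.float32),q[:,0].astype(np.float32)[None],q[:,1].astype(np.float32)[None],cv2.INTER_LINEAR)[0]
f=lambda p:-(np.mean([ring(p,r).mean() for r in (.037,.039,.041,.043,.045)])-ring(p,.050).mean()*.7-ring(p,.033).mean()*.3)
x0=np.array([.524,-.145])
G=[(f(x0+[i*.001,j*.001]),i,j) for i in range(-10,11) for j in range(-10,11)]
b=min(G);o=minimize(f,x0+np.array(b[1:])*.001,method='Nelder-Mead',options=dict(initial_simplex=x0+np.array(b[1:])*.001+np.array([[0,0],[.001,0],[0,.001]])))
print(b,o.x,o.fun,wpix(c,s,[*o.x,.055]))
print('wing top',watz(c,s,(366.5,160),.11))
a=watz(c,s,(362,143),.11);d=watz(c,s,(371,178),.11);print(a,d,np.degrees(np.arctan2(*(d-a)[[1,0]])))
rel(.6,.1,.25,75)
```

```text
(np.float32(-44.41407), 3, -3) [ 0.52698692 -0.14792495] -44.45275115966797 [362.55300132  72.58083952]
wing top [ 0.50017525 -0.24258658  0.11      ]
[ 0.49967937 -0.22395526  0.11      ] [ 0.50056819 -0.26269288  0.11      ] -88.68559203733805
shift [0.3819, 0.0587, 0.0353] rot [0.0004, 0.0007, 0.0019] t 2.4833
```

play_rows([
  [[0.037, 0.006, 0.003], [0, 0, 0], 0.087],
  [[0.074, 0.012, 0.007], [0, 0, 0], 0.087],
  [[0.111, 0.018, 0.01], [0, 0, 0], 0.087],
  [[0.148, 0.024, 0.014], [0, 0, 0], 0.087],
  [[0.185, 0.03, 0.018], [0, 0, 0], 0.087],
  [[0.222, 0.036, 0.021], [0, 0, 0], 0.087],
  [[0.259, 0.042, 0.025], [0, 0, 0], 0.087],
  [[0.296, 0.048, 0.028], [0, 0, 0], 0.087],
  [[0.333, 0.054, 0.032], [0, 0, 0], 0.087],
  [[0.37, 0.059, 0.035], [0, 0, 0], 0.087],
])

```text
time: 3.32
eef_pos: [0.5981, 0.0868, 0.2495]
ee_rot: [-180.0, 0.0, 74.8]
ft_force: [0.7, 0.2, 0.1]
grip_width: 0.0872
grasp_force: 0.0
```

```bash
cat >> h.py <<'E'
def whull(c,s,P,S=4):
    q=np.array([wpix(c,s,p) for p in P]);m=np.zeros((400*S,640*S),np.uint8)
    cv2.fillConvexPoly(m,cv2.convexHull((q*S+S/2).astype(np.int32)),1);return cv2.resize(m.astype(np.float32),(640,400),interpolation=cv2.INTER_AREA)
def wfit(c,s,m,x0,r,h,z0=0):
    def f(p): return np.abs(whull(c,s,np.r_[circ(p[0],p[1],z0,r-.003),circ(p[0],p[1],z0+.004,r),circ(p[0],p[1],z0+h,r)])-m).sum()/m.sum()
    o=minimize(f,x0,method='Nelder-Mead',options=dict(xatol=2e-4,fatol=1e-4,initial_simplex=np.array(x0)+np.array([[0,0],[.008,0],[0,.008]])))
    return o.x,o.fun
E
python3 - <<'E'
from h import *
s=read_state();c=vision.camera('wrist');save(c,'w2.png')
for l,x0,r,h in [('cup_middle',(.6215,.168),.029,.066),('cup_small',(.473,.1815),.02,.088)]:
    for k in models.regions_of(c,l)[:1]:
        m=k['pixels'].astype(np.float32);print(l,k['confidence'],np.array(k['centre'])*[640,400],m.sum(),wfit(c,s,m,x0,r,h))
rel(.6215,.168,.2,75)
E
```

```text
cup_middle 0.9 [323.968 101.4  ] 2381.0 (array([0.62428838, 0.16596013]), np.float64(0.032864343374967575))
cup_small 0.88 [196.032 129.32 ] 1711.0 (array([0.47569297, 0.17771117]), np.float64(0.04617182910442352))
shift [0.0838, 0.0023, 0.0489] rot [-0.0018, 0.0008, 0.0003] t 3.4667
```

View pics/w2.png

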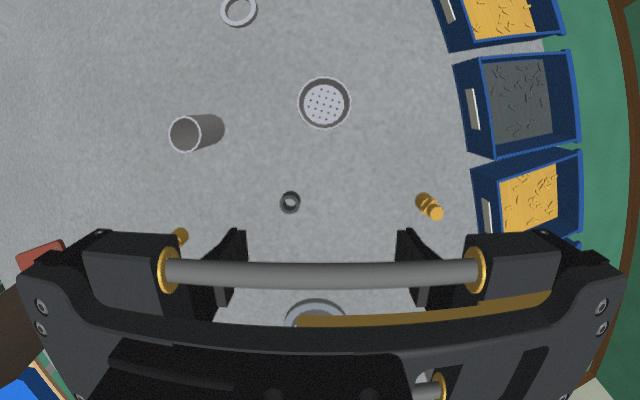

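The middle cup's rim is at px (324,102), and both cups fit well. I'm moving over the middle cup and down.

Run:
```python
from h import *
rel(.623,.167,.06,75)
```

```text
shift [0.0833, 0.0043, 0.1889] rot [-0.0018, 0.0008, 0.0003] t 3.4667
```

play_rows([
  [[0.028, 0.001, 0.0], [0, 0, 0], 0.087],
  [[0.056, 0.003, 0.02], [0, 0, 0], 0.087],
  [[0.083, 0.004, 0.045], [0, 0, 0], 0.087],
  [[0.083, 0.004, 0.08], [0, 0, 0], 0.087],
  [[0.083, 0.004, 0.115], [0, 0, 0], 0.087],
  [[0.083, 0.004, 0.15], [0, 0, 0], 0.087],
  [[0.083, 0.004, 0.175], [0, 0, 0], 0.087],
  [[0.083, 0.004, 0.189], [0, 0, 0], 0.087],
  [[0.083, 0.004, 0.189], [0, 0, 0], 0.087],
  [[0.083, 0.004, 0.189], [0, 0, 0], 0.05],
])

```text
time: 4.3
eef_pos: [0.6231, 0.1648, 0.0614]
ee_rot: [-180.0, 0.0, 74.9]
ft_force: [-0.1, 0.7, 0.6]
grip_width: 0.0848
grasp_force: 0.0
```

play_rows([
  [[0, 0, 0], [0, 0, 0], 0.05],
  [[0, 0, 0], [0, 0, 0], 0.045],
  [[0, 0, 0], [0, 0, 0], 0.045],
  [[0, 0, 0], [0, 0, 0], 0.045],
  [[0, 0, 0], [0, 0, 0], 0.045],
  [[0, 0, 0], [0, 0, 0], 0.045],
  [[0, 0, -0.02], [0, 0, 0], 0.045],
  [[0, 0, -0.05], [0, 0, 0], 0.045],
  [[0, 0, -0.08], [0, 0, 0], 0.045],
  [[0, 0, -0.1], [0, 0, 0], 0.045],
])

```text
time: 5.13
eef_pos: [0.6235, 0.1668, 0.1639]
ee_rot: [179.9, -0.0, 75.0]
ft_force: [0.8, 0.1, -0.5]
grip_width: 0.0571
grasp_force: 30.7
```

Run:
```python
from h import *
s=read_state();c=vision.camera('wrist');save(c,'w3.png');S=vision.camera('side');T=vision.camera('top')
z0=s['eef_pos'][2]-.06
for k in models.regions_of(S,'cup_middle')[:1]: print(k['confidence'],fitcup([(S,k['pixels'].astype(np.float32))],s['eef_pos'][:2],.029,.066,z0))
print(s['eef_pos'],s['grip_width'])
for p in [(.527,-.148),(.525,-.147)]: rel(*p,.16,75)
cv2.imwrite('pics/w3c.png',cv2.resize(np.ascontiguousarray(c['color'][200:400,120:520,::-1]),None,fx=2,fy=2))
```

```text
0.94 (array([0.62496798, 0.16752508]), np.float64(0.19310344755649567))
[0.62350104 0.1667527  0.16392668] 0.05709556521978016
shift [-0.3286, -0.011, 0.001] rot [0.0003, -0.0001, -0.0001] t 5.3333
shift [-0.3282, -0.0132, 0.001] rot [0.0003, -0.0001, -0.0001] t 5.3333
```

View pics/w3c.png

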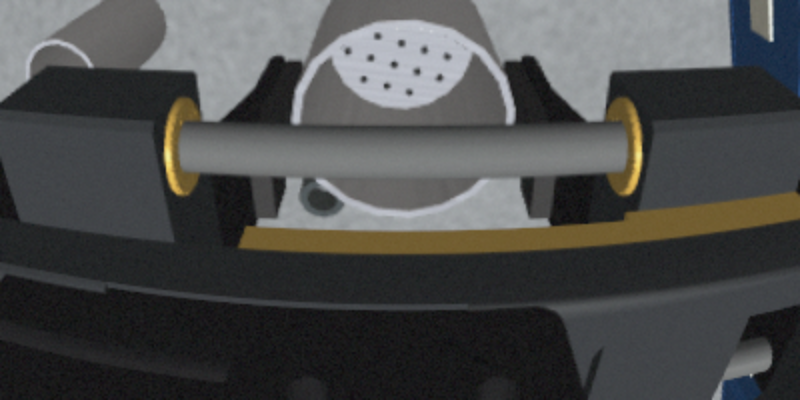

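The cup is held, with its rim spanning crop x 293–515, y 19–214. I'll use that to find its offset along tool x.

Run:
```python
from h import *
s=read_state();c=vision.camera('wrist');R=Ro.from_euler('xyz',s['ee_rot'],degrees=True).as_matrix()
for dx in (-.006,-.003,0,.003,.006):
    p=s['eef_pos']+R@[dx,0,0];q=np.array([wpix(c,s,X) for X in circ(p[0],p[1],p[2]+.006,.029)])
    print(dx,((q-[120,200])*2).min(0).round(),((q-[120,200])*2).max(0).round())
```

```text
-0.006 [282.  41.] [509. 237.]
-0.003 [282.  29.] [510. 228.]
0 [281.  17.] [510. 220.]
0.003 [280.   5.] [511. 211.]
0.006 [279.  -7.] [512. 202.]
```

play_rows([
  [[-0.03, -0.001, 0], [0, 0, 0], 0.045],
  [[-0.066, -0.003, 0], [0, 0, 0], 0.045],
  [[-0.102, -0.004, 0], [0, 0, 0], 0.045],
  [[-0.138, -0.006, 0], [0, 0, 0], 0.045],
  [[-0.174, -0.007, 0], [0, 0, 0], 0.045],
  [[-0.21, -0.008, 0], [0, 0, 0], 0.045],
  [[-0.246, -0.01, 0], [0, 0, 0], 0.045],
  [[-0.282, -0.011, 0], [0, 0, 0], 0.045],
  [[-0.31, -0.012, 0], [0, 0, 0], 0.045],
  [[-0.328, -0.013, 0], [0, 0, 0], 0.045],
])

```text
time: 6.22
eef_pos: [0.5228, -0.1491, 0.1586]
ee_rot: [-179.8, 0.0, 74.9]
ft_force: [0.0, -0.3, -1.5]
grip_width: 0.0574
grasp_force: 30.7
```

Run:
```python
from h import *
S=vision.camera('side');T=vision.camera('top');s=read_state();print(s['eef_pos'])
a=S['color'][90:230,240:400,::-1];b=T['color'][160:280,320:460,::-1]
A=cv2.resize(np.ascontiguousarray(a),(457,400),interpolation=cv2.INTER_CUBIC)
q=(proj(S,[*s['eef_pos'][:2],.055])-[240,90])*(457/160);print(q)
E=np.array([(proj(S,X)-[240,90])*457/160 for X in circ(.525,-.1473,.055,.047)]);cv2.polylines(A,[E.astype(int).astype(np.int32)],True,(0,0,255),1)
cv2.imwrite('pics/s4.png',A)
rel(.525,-.1473,.1,75)
```

```text
[ 0.52300621 -0.14901742  0.15874192]
[239.00600995 244.56696756]
shift [0.0022, 0.0017, 0.0587] rot [-0.0042, 0.0002, -0.0039] t 6.3167
```

View pics/s4.png

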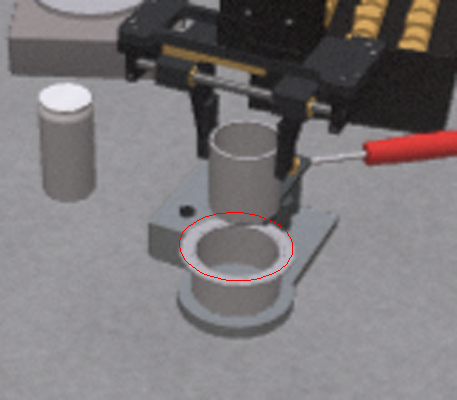

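The red ring is the estimated flange, and it sits on the real one (px 180–293). I'm lowering the cup.

play_rows([
  [[0.001, 0.0015, 0.01], [0, 0, 0], 0.045],
  [[0.001, 0.0015, 0.022], [0, 0, 0], 0.045],
  [[0.001, 0.0015, 0.034], [0, 0, 0], 0.045],
  [[0.001, 0.0015, 0.042], [0, 0, 0], 0.045],
  [[0.001, 0.0015, 0.048], [0, 0, 0], 0.045],
  [[0.001, 0.0015, 0.054], [0, 0, 0], 0.045],
  [[0.001, 0.0015, 0.058], [0, 0, 0], 0.045],
  [[0.001, 0.0015, 0.062], [0, 0, 0], 0.045],
  [[0.001, 0.0015, 0.065], [0, 0, 0], 0.045],
  [[0.001, 0.0015, 0.065], [0, 0, 0], 0.045],
])

```text
time: 7.15
eef_pos: [0.5268, -0.1463, 0.0958]
ee_rot: [-180.0, -0.0, 75.0]
ft_force: [-1.0, 1.0, -1.7]
grip_width: 0.0574
grasp_force: 30.7
```

play_rows([
  [[-0.001, -0.0005, 0.004], [0, 0, 0], 0.045],
  [[-0.001, -0.0005, 0.008], [0, 0, 0], 0.045],
  [[-0.001, -0.0005, 0.012], [0, 0, 0], 0.045],
  [[-0.001, -0.0005, 0.0145], [0, 0, 0], 0.045],
  [[-0.001, -0.0005, 0.0165], [0, 0, 0], 0.045],
  [[-0.001, -0.0005, 0.0165], [0, 0, 0], 0.045],
  [[-0.001, -0.0005, 0.0165], [0, 0, 0], 0.045],
  [[-0.001, -0.0005, 0.0165], [0, 0, 0], 0.07],
  [[-0.001, -0.0005, 0.0165], [0, 0, 0], 0.087],
  [[-0.001, -0.0005, 0.0165], [0, 0, 0], 0.087],
])

```text
time: 7.98
eef_pos: [0.5266, -0.1473, 0.0802]
ee_rot: [180.0, 0.0, 75.0]
ft_force: [1.0, -0.3, -0.1]
grip_width: 0.07
grasp_force: 0.0
```

play_rows([
  [[0, 0, 0], [0, 0, 0], 0.087],
  [[0, 0, 0], [0, 0, 0], 0.087],
  [[0, 0, -0.01], [0, 0, 0], 0.087],
  [[0, 0, -0.03], [0, 0, 0], 0.087],
  [[0, 0, -0.06], [0, 0, 0], 0.087],
  [[0, 0, -0.09], [0, 0, 0], 0.087],
  [[0, 0, -0.12], [0, 0, 0], 0.087],
  [[0, 0, -0.14], [0, 0, 0], 0.087],
  [[0, 0, -0.14], [0, 0, 0], 0.087],
  [[0, 0, -0.14], [0, 0, 0], 0.087],
])

```text
time: 8.82
eef_pos: [0.5273, -0.1476, 0.2222]
ee_rot: [179.8, 0.0, 75.0]
ft_force: [1.2, -0.5, -0.8]
grip_width: 0.0869
grasp_force: 0.0
```

Run:
```python
from h import *
S=vision.camera('side');c=vision.camera('wrist');s=read_state()
k=models.regions_of(S,'cup_middle')
for q in k[:2]:print(q['confidence'],np.array(q['centre'])*[640,400],q['pixels'].sum())
A=cv2.resize(np.ascontiguousarray(S['color'][90:230,240:400,::-1]),(457,400),interpolation=cv2.INTER_CUBIC)
def ring(z,r,col):
    E=np.array([(proj(S,X)-[240,90])*457/160 for X in circ(.525,-.1473,z,r)]);cv2.polylines(A,[E.astype(np.int32)],True,col,1)
ring(.084,.029,(0,0,255))
cv2.imwrite('pics/s5.png',A)
rel(.4738,.180,.22,75);rel(.4738,.180,.22,45)
print(wpix(c,s,(.525,-.1473,.084)))
```

```text
0.64 [321.92 173.92] 535
shift [0.3023, -0.1345, -0.0012] rot [-0.0024, -0.0004, -0.0002] t 8.9667
shift [0.3023, -0.1345, -0.0012] rot [-0.0024, 0.0003, 0.5234] t 8.9667
[318.65552111 191.95460941]
```

View pics/s5.png

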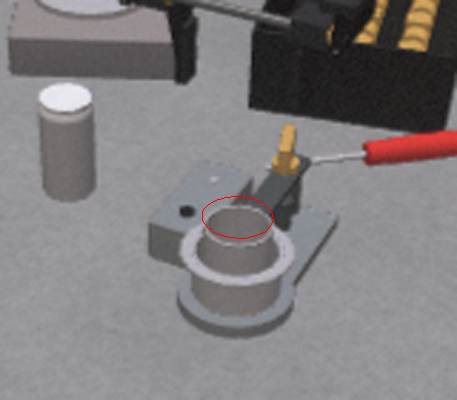

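Run:
```python
from h import *
s=read_state();c=vision.camera('wrist');T=vision.camera('top');S=vision.camera('side')
for k in models.regions_of(c,'cup_middle')[:2]:
    m=k['pixels'].astype(np.float32);print('wrist',k['confidence'],np.array(k['centre'])*[640,400],m.sum(),wfit(c,s,m,(.526,-.147),.029,.029,.055),wfit(c,s,m,(.526,-.147),.029,.001,.083))
for n,v in (('top',T),('side',S)):
  for k in models.regions_of(v,'cup_middle')[:2]:
    m=k['pixels'].astype(np.float32);ys,xs=np.where(m>0);print(n,k['confidence'],xs.min(),xs.max(),ys.min(),ys.max(),fitcup([(v,m)],(.526,-.147),.029,.029,.055))
print(proj(S,(.525,-.1473,.084)))
A=cv2.resize(np.ascontiguousarray(c['color'][100:260,200:440,::-1]),None,fx=2.5,fy=2.5,interpolation=cv2.INTER_CUBIC)
def ring(p,z,r,col):
    E=np.array([(wpix(c,s,X)-[200,100])*2.5 for X in circ(*p,z,r)]);cv2.polylines(A,[E.astype(np.int32)],True,col,1)
ring((.525,-.1473),.084,.029,(0,0,255));ring((.525,-.1473),.055,.047,(0,255,0))
cv2.imwrite('pics/w6.png',A)
```

```text
wrist 0.65 [322.816 188.32 ] 3114.0 (array([ 0.52826742, -0.14618126]), np.float64(0.06912331283092499)) (array([ 0.52865331, -0.14454429]), np.float64(0.10336384177207947))
side 0.64 311 335 162 186 (array([ 0.52311486, -0.13380158]), np.float64(0.05878252908587456))
[323.21481628 165.99546303]
```

View pics/w6.png

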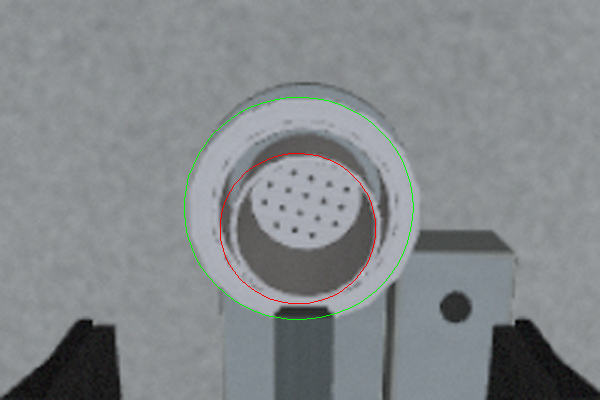

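The middle cup is nested, rim at crop (306,226) inside the flange at (303,207). Next is the small cup.

play_rows([
  [[0.025, -0.011, 0], [0, 0, 0], 0.087],
  [[0.06, -0.027, 0], [0, 0, 0], 0.087],
  [[0.095, -0.042, 0], [0, 0, 0], 0.087],
  [[0.13, -0.058, 0], [0, 0, 0], 0.087],
  [[0.165, -0.074, 0], [0, 0, 0], 0.087],
  [[0.2, -0.09, 0], [0, 0, 0], 0.087],
  [[0.235, -0.105, 0], [0, 0, 0], 0.087],
  [[0.27, -0.121, 0], [0, 0, 0], 0.087],
  [[0.302, -0.135, 0], [0, 0, 0], 0.087],
  [[0.302, -0.135, 0], [0, 0, 0], 0.087],
])

```text
time: 10.1
eef_pos: [0.4725, 0.1848, 0.2197]
ee_rot: [-179.9, -0.1, 75.3]
ft_force: [-0.4, 0.0, -0.5]
grip_width: 0.0871
grasp_force: 0.0
```

Run:
```python
from h import *
s=read_state();c=vision.camera('wrist')
for k in models.regions_of(c,'cup_small')[:1]:
    m=k['pixels'].astype(np.float32);ys,xs=np.where(m>0);print(k['confidence'],m.sum(),xs.min(),xs.max(),ys.min(),ys.max(),wfit(c,s,m,(.4744,.1795),.02,.088))
    print(wpix(c,s,(.4744,.1795,.088)))
print(s['eef_pos']);rel(.4744,.1795,.084,75)
```

```text
0.89 1863.0 303 346 164 219 (array([0.47601694, 0.17737376]), np.float64(0.040995705872774124))
[322.69245    197.53657802]
[0.472539   0.18478091 0.21970371]
shift [-0.0008, 0.0011, 0.1355] rot [-0.0002, 0.0004, 0.0033] t 10.2
```

play_rows([
  [[-0.0015, 0.002, 0.02], [0, 0, 0], 0.087],
  [[-0.0015, 0.002, 0.05], [0, 0, 0], 0.087],
  [[-0.0015, 0.002, 0.085], [0, 0, 0], 0.087],
  [[-0.0015, 0.002, 0.115], [0, 0, 0], 0.087],
  [[-0.0015, 0.002, 0.13], [0, 0, 0], 0.087],
  [[-0.0015, 0.002, 0.1355], [0, 0, 0], 0.087],
  [[-0.0015, 0.002, 0.1355], [0, 0, 0], 0.06],
  [[-0.0015, 0.002, 0.1355], [0, 0, 0], 0.045],
  [[-0.0015, 0.002, 0.1355], [0, 0, 0], 0.03],
  [[-0.0015, 0.002, 0.1355], [0, 0, 0], 0.03],
])

```text
time: 11.03
eef_pos: [0.4771, 0.1775, 0.0861]
ee_rot: [179.8, -0.1, 75.0]
ft_force: [0.1, 0.4, 0.4]
grip_width: 0.0682
grasp_force: 0.0
```

play_rows([
  [[0, 0, 0], [0, 0, 0], 0.03],
  [[0, 0, 0], [0, 0, 0], 0.03],
  [[0, 0, 0], [0, 0, 0], 0.03],
  [[0, 0, 0], [0, 0, 0], 0.03],
  [[0, 0, -0.02], [0, 0, 0], 0.03],
  [[0, 0, -0.05], [0, 0, 0], 0.03],
  [[0, 0, -0.085], [0, 0, 0], 0.03],
  [[0, 0, -0.12], [0, 0, 0], 0.03],
  [[0, 0, -0.14], [0, 0, 0], 0.03],
  [[0, 0, -0.14], [0, 0, 0], 0.03],
])

```text
time: 11.87
eef_pos: [0.4785, 0.1783, 0.2301]
ee_rot: [179.5, -0.3, 75.0]
ft_force: [0.5, 0.2, -1.6]
grip_width: 0.039
grasp_force: 30.0
```

Run:
```python
from h import *
s=read_state();c=vision.camera('wrist');R=Ro.from_euler('xyz',s['ee_rot'],degrees=True).as_matrix()
print(s['eef_pos'],s['grip_width'],s['grasp_force'])
A=c['color'][200:320,250:400,::-1];cv2.imwrite('pics/w7.png',cv2.resize(np.ascontiguousarray(A),None,fx=4,fy=4,interpolation=cv2.INTER_CUBIC))
for dx in (-.004,0,.004):
    p=s['eef_pos']+R@[dx,0,0];q=np.array([wpix(c,s,X) for X in circ(p[0],p[1],p[2]+.004,.02)])
    print(dx,((q-[250,200])*4).min(0).round(),((q-[250,200])*4).max(0).round())
rel(.5268,-.1465,.224,75)
```

```text
[0.47853961 0.17826142 0.23012631] 0.03903727931861809 29.999616919085383
-0.004 [115. 131.] [427. 402.]
0 [114. 100.] [428. 378.]
0.004 [112.  69.] [430. 353.]
shift [-0.3005, 0.1318, 0.0031] rot [0.0052, -0.0026, -0.0] t 11.9167
```

View pics/w7.png

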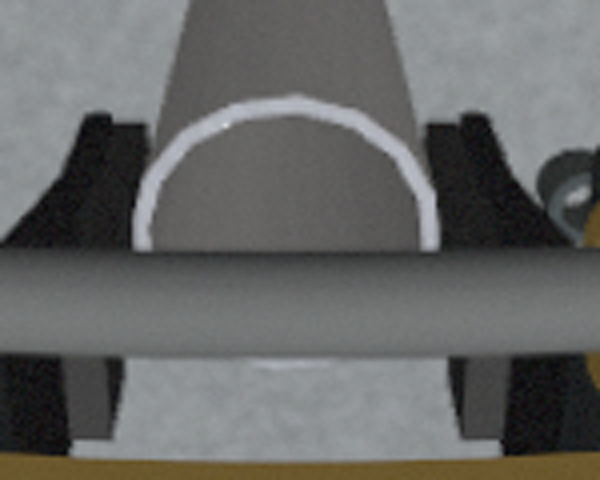

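The small cup is held upright with its rim about 1 mm along tool x, the same as the middle one. I'm carrying it over.

play_rows([
  [[-0.025, 0.011, 0], [0, 0, 0], 0.03],
  [[-0.058, 0.025, 0], [0, 0, 0], 0.03],
  [[-0.091, 0.04, 0], [0, 0, 0], 0.03],
  [[-0.124, 0.054, 0], [0, 0, 0], 0.03],
  [[-0.157, 0.069, 0], [0, 0, 0], 0.03],
  [[-0.19, 0.083, 0], [0, 0, 0], 0.03],
  [[-0.223, 0.098, 0], [0, 0, 0], 0.03],
  [[-0.256, 0.112, 0], [0, 0, 0], 0.03],
  [[-0.285, 0.125, 0], [0, 0, 0], 0.03],
  [[-0.301, 0.132, 0], [0, 0, 0], 0.03],
])

```text
time: 12.75
eef_pos: [0.5241, -0.1504, 0.2217]
ee_rot: [-179.8, 0.0, 74.9]
ft_force: [-0.0, -0.3, -1.3]
grip_width: 0.0393
grasp_force: 30.0
```

play_rows([
  [[0, 0, 0], [0, 0, 0], 0.03],
  [[0, 0, 0], [0, 0, 0], 0.03],
  [[0, 0, 0.01], [0, 0, 0], 0.03],
  [[0, 0, 0.02], [0, 0, 0], 0.03],
  [[0, 0, 0.03], [0, 0, 0], 0.03],
  [[0, 0, 0.035], [0, 0, 0], 0.03],
  [[0, 0, 0.04], [0, 0, 0], 0.03],
  [[0, 0, 0.04], [0, 0, 0], 0.03],
  [[0, 0, 0.04], [0, 0, 0], 0.03],
  [[0, 0, 0.04], [0, 0, 0], 0.03],
])

```text
time: 13.58
eef_pos: [0.5255, -0.1474, 0.1847]
ee_rot: [180.0, 0.0, 75.0]
ft_force: [-0.2, -0.1, -1.5]
grip_width: 0.0393
grasp_force: 30.0
```

Run:
```python
from h import *
for i in range(3):
    s=read_state();c=vision.camera('side' if i else 'wrist');print(s['eef_pos'],s['ee_rot'])
rel(.5269,-.1475,.106,75)
```

```text
[ 0.52549867 -0.14742275  0.18473446] [1.79950202e+02 7.76738047e-03 7.50030520e+01]
[ 0.52557671 -0.14752068  0.18488982] [1.79933268e+02 8.81112771e-03 7.49961950e+01]
[ 0.52558119 -0.14758675  0.18492746] [1.79928865e+02 1.09272097e-02 7.49907493e+01]
shift [0.0005, 0.0012, 0.0789] rot [0.0012, 0.0002, -0.0002] t 13.7333
```

play_rows([
  [[0.0005, 0.001, 0.008], [0, 0, 0], 0.03],
  [[0.0005, 0.001, 0.016], [0, 0, 0], 0.03],
  [[0.0005, 0.001, 0.022], [0, 0, 0], 0.03],
  [[0.0005, 0.001, 0.028], [0, 0, 0], 0.03],
  [[0.0005, 0.001, 0.034], [0, 0, 0], 0.03],
  [[0.0005, 0.001, 0.04], [0, 0, 0], 0.03],
  [[0.0005, 0.001, 0.046], [0, 0, 0], 0.03],
  [[0.0005, 0.001, 0.052], [0, 0, 0], 0.03],
  [[0.0005, 0.001, 0.056], [0, 0, 0], 0.03],
  [[0.0005, 0.001, 0.056], [0, 0, 0], 0.03],
])

```text
time: 14.57
eef_pos: [0.5255, -0.1469, 0.127]
ee_rot: [-179.9, -0.0, 75.0]
ft_force: [-0.3, 0.2, -0.9]
grip_width: 0.0393
grasp_force: 30.0
```

No contact and the cup is inside. Lowering the last 19.5 mm, then releasing.

play_rows([
  [[0.0, 0.001, 0.005], [0, 0, 0], 0.03],
  [[0.0, 0.001, 0.01], [0, 0, 0], 0.03],
  [[0.0, 0.001, 0.014], [0, 0, 0], 0.03],
  [[0.0, 0.001, 0.017], [0, 0, 0], 0.03],
  [[0.0, 0.001, 0.0195], [0, 0, 0], 0.03],
  [[0.0, 0.001, 0.0195], [0, 0, 0], 0.03],
  [[0.0, 0.001, 0.0195], [0, 0, 0], 0.03],
  [[0.0, 0.001, 0.0195], [0, 0, 0], 0.03],
  [[0.0, 0.001, 0.0195], [0, 0, 0], 0.05],
  [[0.0, 0.001, 0.0195], [0, 0, 0], 0.06],
])

```text
time: 15.4
eef_pos: [0.5276, -0.1476, 0.1092]
ee_rot: [179.9, 0.0, 75.0]
ft_force: [0.1, -0.6, 0.4]
grip_width: 0.046
grasp_force: 0.0
```

play_rows([
  [[0, 0, 0], [0, 0, 0], 0.07],
  [[0, 0, 0], [0, 0, 0], 0.075],
  [[0, 0, 0], [0, 0, 0], 0.075],
  [[0, 0, -0.01], [0, 0, 0], 0.075],
  [[0, 0, -0.03], [0, 0, 0], 0.075],
  [[0, 0, -0.06], [0, 0, 0], 0.075],
  [[0, 0, -0.09], [0, 0, 0], 0.075],
  [[0, 0, -0.11], [0, 0, 0], 0.075],
  [[0, 0, -0.11], [0, 0, 0], 0.075],
  [[0, 0, -0.11], [0, 0, 0], 0.075],
])

```text
time: 16.23
eef_pos: [0.5283, -0.1479, 0.2212]
ee_rot: [179.8, 0.0, 75.0]
ft_force: [-0.2, 0.3, 0.1]
grip_width: 0.075
grasp_force: 0.0
```

Run:
```python
from h import *
s=read_state();c=vision.camera('wrist');S=vision.camera('side')
a=cv2.resize(np.ascontiguousarray(S['color'][90:210,250:390,::-1]),(400,343),interpolation=cv2.INTER_CUBIC)
b=cv2.resize(np.ascontiguousarray(c['color'][60:360,180:460,::-1]),(400,428),interpolation=cv2.INTER_CUBIC)
A=np.zeros((430,800,3),np.uint8);A[:343,:400]=a;A[:428,400:]=b;cv2.imwrite('pics/m8.png',A)
for l in ('cup_small','cup_middle'):
  for k in models.regions_of(c,l)[:1]:
    m=k['pixels'].astype(np.float32);print(l,k['confidence'],np.array(k['centre'])*[640,400],wfit(c,s,m,(.526,-.147),.02,.055,.055))
print(s['eef_pos'])
rel(.4985,-.243,.217,90)
```

```text
cup_small 0.68 [320.768 193.6  ] (array([ 0.53005744, -0.14558615]), np.float64(0.05106979236006737))
cup_middle 0.92 [304.128 171.92 ] (array([ 0.53192963, -0.1274679 ]), np.float64(1.6841984987258911))
[ 0.52828054 -0.1478959   0.22117377]
shift [-0.0999, -0.002, 0.0001] rot [-0.0027, -0.0008, -0.262] t 16.4333
```

View pics/m8.png

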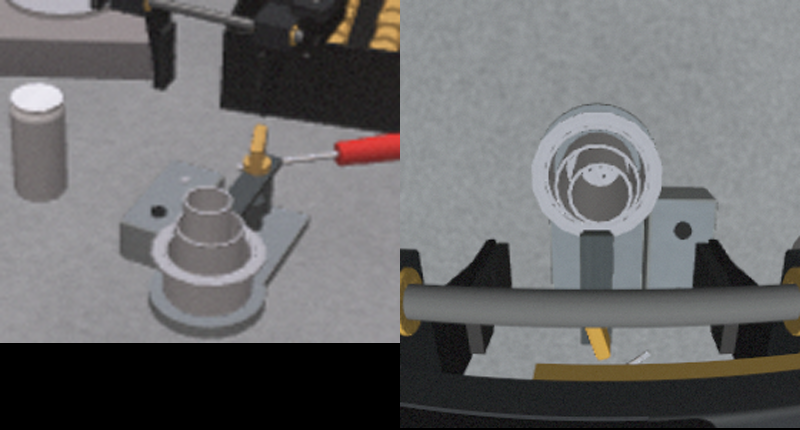

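Both cups are nested. Moving to hover over the wing.

play_rows([
  [[-0.025, -0.0005, 0], [0, 0, -0.09], 0.06],
  [[-0.055, -0.001, 0], [0, 0, -0.18], 0.06],
  [[-0.08, -0.002, 0], [0, 0, -0.27], 0.06],
  [[-0.1, -0.002, 0], [0, 0, -0.279], 0.06],
  [[-0.1, -0.002, 0], [0, 0, -0.279], 0.06],
  [[-0.1, -0.002, 0.02], [0, 0, -0.279], 0.06],
  [[-0.1, -0.002, 0.04], [0, 0, -0.279], 0.06],
  [[-0.1, -0.002, 0.05], [0, 0, -0.279], 0.06],
  [[-0.1, -0.002, 0.05], [0, 0, -0.279], 0.06],
  [[-0.1, -0.002, 0.05], [0, 0, -0.279], 0.06],
])

```text
time: 17.27
eef_pos: [0.4989, -0.2427, 0.1678]
ee_rot: [-179.9, -0.1, 91.0]
ft_force: [-0.5, -0.4, 1.0]
grip_width: 0.0602
grasp_force: 0.0
```

Run:
```python
from h import *
s=read_state();c=vision.camera('wrist');print(s['eef_pos'],s['ee_rot'])
R=Ro.from_euler('xyz',s['ee_rot'],degrees=True).as_matrix()
for k in models.regions_of(c,'wing')[:1]+models.regions_of(c,'thumbscrew')[:1]:
    ys,xs=np.where(k['pixels']);print(k['confidence'],len(xs),xs.min(),xs.max(),ys.min(),ys.max(),np.array(k['centre'])*[640,400])
h=cv2.cvtColor(c['color'],cv2.COLOR_RGB2HSV)
m=((h[...,0]>12)&(h[...,0]<30)&(h[...,1]>130)&(h[...,2]>90)).astype(np.uint8);m[:,:250]=0;m[:,400:]=0
n,L,st,ce=cv2.connectedComponentsWithStats(m)
for i in range(1,n):
    if st[i,4]>40:
        rr=cv2.minAreaRect(np.argwhere(L==i)[:,::-1].astype(np.float32));print(st[i],ce[i],rr)
for yaw in (91,95,88):
    u=np.array([np.cos(np.radians(yaw)),np.sin(np.radians(yaw)),0]);v=np.array([-u[1],u[0],0])
    w=np.array([.4987,-.2435,.11]);print(yaw,[wpix(c,s,w+a*.021*u+b*.0055*v).round(1).tolist() for a,b in((1,1),(1,-1),(-1,1),(-1,-1))])
rel(.4987,-.2435,.1,91)
```

```text
[ 0.4989101  -0.24266609  0.16778774] [-1.79882424e+02 -9.12760240e-02  9.09891972e+01]
0.86 1227 307 336 185 247 [325.376 212.2  ]
[ 307  186   30   61 1138] [321.39543058 214.12214411] ((321.5, 216.0), (60.0, 29.0), 90.0)
[ 250  313  150   14 1607] [324.39079029 320.07591786] ((324.51226806640625, 319.8106994628906), (12.628089904785156, 149.0641632080078), 89.61287689208984)
91 [[310.8, 191.3], [327.2, 191.3], [311.4, 248.1], [326.8, 248.1]]
95 [[308.7, 191.9], [325.0, 190.8], [313.5, 248.5], [328.8, 247.6]]
88 [[312.5, 190.9], [328.8, 191.8], [309.9, 247.7], [325.3, 248.4]]
shift [0.0003, -0.0016, 0.07] rot [0.0016, 0.0011, -0.0001] t 17.4167
```

Run:
```python
from h import *
s=read_state();c=vision.camera('wrist')
h=cv2.cvtColor(c['color'],cv2.COLOR_RGB2HSV)
m=((h[...,0]>12)&(h[...,0]<30)&(h[...,1]>110)&(h[...,2]>70))
for y in list(range(183,248,6)): 
    x=np.where(m[y,290:350])[0]+290; print(y,(x.min(),x.max(),h[y,x,2][::3].tolist()) if len(x) else None)
```

```text
183 (np.int64(316), np.int64(324), [101, 104, 105])
189 (np.int64(312), np.int64(326), [92, 131, 139, 139, 128])
195 (np.int64(310), np.int64(329), [106, 190, 205, 210, 208, 210, 142])
201 (np.int64(306), np.int64(333), [145, 208, 145, 202, 206, 206, 206, 174, 207, 168])
207 (np.int64(305), np.int64(334), [180, 210, 198, 201, 206, 208, 210, 185, 209, 207])
213 (np.int64(306), np.int64(333), [147, 209, 152, 202, 206, 204, 207, 175, 205, 188])
219 (np.int64(311), np.int64(328), [136, 202, 206, 205, 209, 184])
225 (np.int64(312), np.int64(326), [114, 200, 206, 206, 209])
231 (np.int64(312), np.int64(326), [107, 200, 206, 205, 209])
237 (np.int64(313), np.int64(326), [187, 201, 205, 206, 209])
243 (np.int64(314), np.int64(325), [172, 198, 199, 199])
```

play_rows([
  [[0, -0.002, 0.01], [0, 0, 0], 0.05],
  [[0, -0.002, 0.025], [0, 0, 0], 0.05],
  [[0, -0.002, 0.04], [0, 0, 0], 0.05],
  [[0, -0.002, 0.055], [0, 0, 0], 0.05],
  [[0, -0.002, 0.064], [0, 0, 0], 0.05],
  [[0, -0.002, 0.069], [0, 0, 0], 0.05],
  [[0, -0.002, 0.069], [0, 0, 0], 0.05],
  [[0, -0.002, 0.069], [0, 0, 0], 0.05],
  [[0, -0.002, 0.069], [0, 0, 0], 0.02],
  [[0, -0.002, 0.069], [0, 0, 0], 0.0],
])

```text
time: 18.3
eef_pos: [0.4981, -0.244, 0.1008]
ee_rot: [179.9, 0.1, 91.0]
ft_force: [0.1, -1.2, 0.1]
grip_width: 0.0429
grasp_force: 0.0
```

play_rows([
  [[0, 0, 0], [0, 0, 0], 0.0],
  [[0, 0, 0], [0, 0, 0], 0.0],
  [[0, 0, 0], [0, 0, 0], 0.0],
  [[0, 0, 0], [0, 0, 0], 0.0],
  [[0, 0, 0], [0, 0, 0], 0.0],
  [[0, 0, 0], [0, 0, 0], 0.0],
  [[0, 0, 0], [0, 0, 0], 0.0],
  [[0, 0, 0], [0, 0, 0], 0.0],
  [[0, 0, 0], [0, 0, 0], 0.0],
  [[0, 0, 0], [0, 0, 0], 0.0],
])

```text
time: 19.13
eef_pos: [0.4988, -0.2437, 0.1003]
ee_rot: [179.8, 0.0, 91.0]
ft_force: [5.4, -0.2, -2.1]
grip_width: 0.0215
grasp_force: 30.0
```

Run:
```python
from h import *
s=read_state();print({k:np.round(v,4) for k,v in s.items()})
```

```text
{'time': np.float64(19.1333), 'joint_positions': array([-3.422070e+01,  1.137160e+01,  1.050152e+02,  8.100000e-02,
        6.342960e+01, -3.522330e+01]), 'qd': array([ 0.0573, -0.0386, -0.0019,  0.0983, -0.0518, -0.1281]), 'joint_efforts': array([-1.39130e+00, -4.38687e+01, -3.24130e+01, -9.00600e-01,
        1.44500e+00, -6.80000e-03]), 'eef_pos': array([ 0.4988, -0.2437,  0.1003]), 'ee_rot': array([1.798082e+02, 4.660000e-02, 9.096640e+01]), 'ft_force': array([ 5.4455, -0.2326, -2.0765]), 'torque': array([ 0.0233, -1.0007,  0.0047]), 'grasp_force': np.float64(30.0003), 'grip_width': np.float64(0.0215)}
```

Run:
```python
from h import *
c=vision.camera('wrist')
s=dict(read_state());s['eef_pos']=np.array([.4997,-.2427,.1685]);s['ee_rot']=[180,0,91]
for z in (.11,.1,.09,.085,.08,.075,.07,.06):
    q=np.array([wpix(c,s,X) for X in circ(.4985,-.2435,z,.0105)]);print(z,wpix(c,s,(.4985,-.2435,z)).round(1),q.min(0).round(1),q.max(0).round(1))
h=cv2.cvtColor(c['color'],cv2.COLOR_RGB2HSV)
m=((h[...,0]>12)&(h[...,0]<30)&(h[...,1]>110)&(h[...,2]>70))
for y in range(190,305,6):
    x=np.where(m[y,270:370])[0]+270
    if len(x):print(y,x.min(),x.max(),len(x))
```

```text
0.11 [317.5 220.1] [302.4 205.7] [332.6 234. ]
0.1 [317.6 215.4] [303.2 201.5] [332.1 228.8]
0.09 [317.7 211. ] [303.9 197.7] [331.6 224. ]
0.085 [317.8 209. ] [304.2 195.8] [331.4 221.7]
0.08 [317.9 207. ] [304.5 194.1] [331.2 219.5]
0.075 [317.9 205.1] [304.9 192.4] [331.  217.4]
0.07 [318.  203.3] [305.2 190.8] [330.8 215.4]
0.06 [318.1 199.8] [305.7 187.8] [330.5 211.5]
214 313 329 17
220 312 331 20
226 310 333 24
232 304 339 36
238 302 340 39
244 302 340 39
250 302 340 39
256 270 369 37
262 270 331 21
292 270 369 25
298 270 328 16
```

The fingers closed on the 21 mm boss under the wing, at about 82 mm height. I'll re-grip 7 mm higher.

play_rows([
  [[0, 0, 0], [0, 0, 0], 0.04],
  [[0, 0, 0], [0, 0, 0], 0.04],
  [[0, 0, 0], [0, 0, 0], 0.04],
  [[0, 0, -0.004], [0, 0, 0], 0.04],
  [[0, 0, -0.008], [0, 0, 0], 0.04],
  [[0, 0, -0.008], [0, 0, 0], 0.02],
  [[0, 0, -0.008], [0, 0, 0], 0.0],
  [[0, 0, -0.008], [0, 0, 0], 0.0],
  [[0, 0, -0.008], [0, 0, 0], 0.0],
  [[0, 0, -0.008], [0, 0, 0], 0.0],
])

```text
time: 20.02
eef_pos: [0.4972, -0.2435, 0.1076]
ee_rot: [-180.0, -0.0, 91.0]
ft_force: [0.6, 1.0, 0.3]
grip_width: 0.0144
grasp_force: 1.3
```

play_rows([
  [[0, 0, 0], [0, 0, 0], 0.0],
  [[0, 0, 0], [0, 0, 0], 0.0],
  [[0, 0, 0], [0, 0, 0], 0.0],
  [[0, 0, 0], [0, 0, 0], 0.0],
  [[0, 0, 0], [0, 0, 0], 0.0],
  [[0, 0, 0], [0, 0, 0], 0.0],
  [[0, 0, 0], [0, 0, 0], 0.0],
  [[0, 0, 0], [0, 0, 0], 0.0],
  [[0, 0, 0], [0, 0, 0], 0.0],
  [[0, 0, 0], [0, 0, 0], 0.0],
])

```text
time: 20.85
eef_pos: [0.4988, -0.2435, 0.1077]
ee_rot: [179.8, 0.0, 91.0]
ft_force: [6.1, 0.8, -3.4]
grip_width: 0.0107
grasp_force: 30.0
```

play_rows([
  [[0, 0.001, 0.0001], [0, 0, 0.06], 0.0],
  [[0, 0.001, 0.0002], [0, 0, 0.17], 0.0],
  [[0, 0.001, 0.0003], [0, 0, 0.28], 0.0],
  [[0, 0.001, 0.0004], [0, 0, 0.39], 0.0],
  [[0, 0.001, 0.0005], [0, 0, 0.5], 0.0],
  [[0, 0.001, 0.0006], [0, 0, 0.61], 0.0],
  [[0, 0.001, 0.0007], [0, 0, 0.72], 0.0],
  [[0, 0.001, 0.0008], [0, 0, 0.83], 0.0],
  [[0, 0.001, 0.0009], [0, 0, 0.94], 0.0],
  [[0, 0.001, 0.001], [0, 0, 1.0], 0.0],
])

```text
time: 21.68
eef_pos: [0.4982, -0.243, 0.1066]
ee_rot: [-179.9, 0.0, 33.4]
ft_force: [-0.7, 2.4, 1.7]
grip_width: 0.0109
grasp_force: 30.0
```

```bash
cat > st.py <<'E'
from h import *
s=read_state();print(s['time'],s['eef_pos'].round(4),s['ee_rot'].round(2),s['ft_force'].round(1),'tq',s['torque'].round(3),s['joint_positions'][5].round(2),s['joint_efforts'][5].round(3),s['grip_width'])
E
python3 st.py
```

```text
21.6833 [ 0.4982 -0.243   0.1066] [-179.93    0.     33.37] [-0.7  2.4  1.7] tq [0.368 0.171 0.044] 22.45 -0.24 0.010896488082845043
```

play_rows([
  [[0, 0, 0], [0, 0, 0.04], 0.0],
  [[0, 0, 0], [0, 0, 0.08], 0.0],
  [[0, 0, 0], [0, 0, 0.12], 0.0],
  [[0, 0, 0.0001], [0, 0, 0.16], 0.0],
  [[0, 0, 0.0001], [0, 0, 0.2], 0.0],
  [[0, 0, 0.0002], [0, 0, 0.24], 0.0],
  [[0, 0, 0.0003], [0, 0, 0.28], 0.0],
  [[0, 0, 0.0003], [0, 0, 0.32], 0.0],
  [[0, 0, 0.0003], [0, 0, 0.32], 0.0],
  [[0, 0, 0.0003], [0, 0, 0.32], 0.0],
])

```text
time: 22.52
eef_pos: [0.4981, -0.2428, 0.1063]
ee_rot: [-179.9, 0.0, 15.4]
ft_force: [-1.4, 3.9, 3.9]
grip_width: 0.0109
grasp_force: 30.0
```

```bash
python3 st.py
```

```text
22.5167 [ 0.4981 -0.2428  0.1063] [-1.799e+02  3.000e-02  1.543e+01] [-1.4  3.9  3.9] tq [0.837 0.333 0.061] 40.39 0.193 0.01093211929709912
```

play_rows([
  [[0, -0.0007, 0], [0, 0, 0.03], 0.0],
  [[0, -0.0007, 0], [0, 0, 0.06], 0.0],
  [[0, -0.0007, 0], [0, 0, 0.09], 0.0],
  [[0, -0.0007, 0.0001], [0, 0, 0.12], 0.0],
  [[0, -0.0007, 0.0002], [0, 0, 0.15], 0.0],
  [[0, -0.0007, 0.0003], [0, 0, 0.18], 0.0],
  [[0, -0.0007, 0.0003], [0, 0, 0.21], 0.0],
  [[0, -0.0007, 0.0004], [0, 0, 0.24], 0.0],
  [[0, -0.0007, 0.0005], [0, 0, 0.25], 0.0],
  [[0, -0.0007, 0.0005], [0, 0, 0.25], 0.0],
])

```text
time: 23.35
eef_pos: [0.4978, -0.2428, 0.1063]
ee_rot: [180.0, 0.1, 1.2]
ft_force: [-3.6, 3.0, 6.3]
grip_width: 0.0135
grasp_force: 38.3
```

```bash
python3 st.py
```

```text
23.35 [ 0.4978 -0.2428  0.1063] [1.7998e+02 8.0000e-02 1.2000e+00] [-3.6  3.   6.3] tq [0.443 0.658 1.03 ] 54.7 1.246 0.01354685712112356
```

Torque of 1 N m and the pads beginning to skew on the wing show it is seated, at a wing yaw of about 9°. I'm backing off by about 1.7 rad of tool turn, which takes up the skew plus a quarter turn.

play_rows([
  [[0, 0, 0], [0, 0, 0], 0.0],
  [[0, 0, 0], [0, 0, -0.08], 0.0],
  [[0, 0, -0.0001], [0, 0, -0.18], 0.0],
  [[0, 0, -0.0002], [0, 0, -0.28], 0.0],
  [[0, 0, -0.0003], [0, 0, -0.38], 0.0],
  [[0, 0, -0.0004], [0, 0, -0.48], 0.0],
  [[0, 0, -0.0005], [0, 0, -0.58], 0.0],
  [[0, 0, -0.0006], [0, 0, -0.68], 0.0],
  [[0, 0, -0.0007], [0, 0, -0.78], 0.0],
  [[0, 0, -0.0008], [0, 0, -0.85], 0.0],
])

```text
time: 24.18
eef_pos: [0.4985, -0.2431, 0.107]
ee_rot: [180.0, -0.0, 50.1]
ft_force: [0.4, 1.9, 1.5]
grip_width: 0.0109
grasp_force: 29.8
```

play_rows([
  [[0, 0, 0], [0, 0, -0.1], 0.0],
  [[0, 0, -0.0001], [0, 0, -0.2], 0.0],
  [[0, 0, -0.0002], [0, 0, -0.3], 0.0],
  [[0, 0, -0.0003], [0, 0, -0.4], 0.0],
  [[0, 0, -0.0004], [0, 0, -0.5], 0.0],
  [[0, 0, -0.0005], [0, 0, -0.6], 0.0],
  [[0, 0, -0.0006], [0, 0, -0.7], 0.0],
  [[0, 0, -0.0007], [0, 0, -0.8], 0.0],
  [[0, 0, -0.0008], [0, 0, -0.85], 0.0],
  [[0, 0, -0.0008], [0, 0, -0.85], 0.0],
])

```text
time: 25.02
eef_pos: [0.499, -0.2432, 0.1078]
ee_rot: [179.9, 0.1, 98.6]
ft_force: [3.7, 0.3, -0.5]
grip_width: 0.0108
grasp_force: 29.8
```

```bash
python3 st.py
python3 - <<'E'
from h import *
c=vision.camera('wrist');s=read_state();S=vision.camera('side')
for n in ('cup_small','cup_middle'):
  for k in models.regions_of(S,n)[:1]:
    ys,xs=np.where(k['pixels']);print(n,k['confidence'],xs.min(),xs.max(),ys.min(),ys.max(),np.array(k['centre'])*[640,400])
h=cv2.cvtColor(c['color'],cv2.COLOR_RGB2HSV)
m=((h[...,0]>12)&(h[...,0]<30)&(h[...,1]>110)&(h[...,2]>70))
for y in range(208,300,7):
    x=np.where(m[y,270:370])[0]+270
    if len(x):print(y,x.min(),x.max(),len(x),end='; ')
E
python3 st.py
```

```text
25.0167 [ 0.499  -0.2432  0.1078] [1.7989e+02 7.0000e-02 9.8580e+01] [ 3.7  0.3 -0.5] tq [ 0.091 -0.616  0.125] -42.72 -0.776 0.010798724423207158
cup_small 0.79 314 331 155 175 [322.112 161.8  ]
cup_middle 0.88 311 336 164 186 [323.712 177.32 ]
215 312 330 19; 222 311 331 21; 229 305 338 34; 236 310 332 23; 243 310 332 23; 250 311 332 22; 257 284 358 36; 264 284 358 10; 271 283 359 10; 278 283 359 10; 285 283 359 10; 292 283 359 23; 299 285 358 11; 25.2167 [ 0.499  -0.2432  0.1078] [1.799e+02 7.000e-02 9.836e+01] [ 5.  -0.7 -1.1] tq [ 0.006 -0.975  0.039] -42.51 0.04 0.010910409145319084
```

```bash
python3 -c "
from plant import bot;print(bot.finish_job())"
```

```text
the job is handed in; nothing more can be done
None
```

I handed the job in at about 25 s on the robot's clock, but the judge returned no verdict. Both cups looked nested and clear of the gripper, the screw seated and was backed off about 1.56 rad (my estimate), the fingers were still gripping the wing at about 30 N, and no bystander was touched as far as I could tell.

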